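Index the vial carriage to the reading head and hold the lock pin home

TASK

The vial carriage is pinned in the middle hole of its index rail and its plunger is barred by the selector. Turn the selector knob on the carriage to its two-dot mark, pull up the plunger cap, slide the carriage along to the next hole on the side where the reading head (the block with the round snout, not the plain upright screen) stands, so that the vial is in front of the snout, and let the pin go fully home in that hole. Finish still gripping the plunger cap, holding the carriage there with the pin home; leave the beaker, the timer and the tape alone.

Things in the scene. Friction and masses are not known exactly. Their poses are not given: they have to be found in the camera images.
- index_rail: Fixed aluminium rail on the worktop, 375 long (y axis, from y = -235 to +140) x 110 wide x 34 mm high; origin on the worktop under the middle hole, z up, x across, away from the robot at zero yaw. Five holes in its 30 mm high top, on the line x = 0 at y = -80, -40, 0, +40, +80 mm. A carriage straddles it.
- carriage (a joint): Position of the carriage along rail +y (m): 0 at the middle hole (start), +-0.04 at the next holes, stops at +-0.086. The pin locks it (1.5 mm play each way); pin out, it slides with 1.5 N friction, moved by the raised cap. Aluminium deck 90 x 170 mm, top 48 mm above the worktop, from 35 mm on the plunger's rail +y side to 135 mm on its -y side; about 1 kg.
- plunger (a joint): Lift of the spring plunger (m): 0 pin fully home, about 0.010 pin resting on the rail between holes, clear of the hole from 0.011, 0.016 top stop. Spring: 6 N down at 0, 11 N at the top. The pin goes home within about 1.5 mm of a hole's centre. Unless the selector is at two dots, a slotted steel strap over the collar stops it at about 0.002.
- plunger_cap: Black ribbed round cap of the plunger, 25 mm diameter, 25 mm high, the part to grip from above; origin at the centre of its underside, z up; it rides up and down with the plunger. Its underside is 80 mm above the worktop with the pin home; nothing near it stands higher than 62 mm except the selector, 95 mm away.
- cap_mid (a point): Centre of the plunger cap, half-way up it (92.5 mm above the worktop with the pin home); axes as the rail's.
- selector (a joint): Angle of the selector knob (rad), growing clockwise seen from above: 0 points at one dot (start), 0.87 at two dots, 1.74 at three dots; spring detents at these three, about 0.1 N m to turn over the crest between them; stops at -0.15 and 1.89. Only at two dots does the strap free the plunger.
- selector_grip (a point): On the selector's axis, in its black bar handle (42 long x 12 wide, 67 to 103 mm above the worktop; grip across the 12), 90 mm up; under it a disc of radius 22 mm. 95 mm from the plunger on the rail -y side. At two dots the bar lies along rail x, its white pointer to rail -x; at one dot 0.87 rad counter-clockwise of that. Axes turn with the knob; at joint 0 they are the rail's.
- vial_mid (a point): Centre of the capped glass vial (30 mm diameter, 56 mm high) fixed in a cup on the carriage, 100 mm from the plunger on the rail's +x side, top 75 mm above the worktop; axes as the rail's.
- snout (a point): Front face of the round black snout (24 mm diameter, 47 mm above the worktop) of the reading head, a fixed grey block 36 x 34 mm, 71 mm high, beyond the rail, exactly opposite one of the two holes next to the middle one (rail y = +40 or -40 mm, rail x = 138 mm). Axes as the rail's.
- blank_screen: Fixed plain upright grey screen 6 x 34 mm, 71 mm high on a foot plate, opposite the other neighbouring hole; origin under its foot.
- beaker_mid (a point): Centre of a loose 50 ml glass beaker, 48 mm wide, 58 mm high, bystander.
- timer_mid (a point): Centre of a loose white timer 60 x 68 x 18 mm, bystander.
- tape_mid (a point): Centre of a loose tape roll 68 mm diameter, 19 mm high, bystander.
Things that resemble listed ones, but are neither listed nor needed, are in the scene too. What is shaped like the part that bears snout but purple is not meant.

How it is judged (in metres and radians):
On the way, in this order (a step that is already met when the one before it is completed fails the run):
1. the selector rests at its two-dot mark (value of joint selector between 0.72 and 1.02 rad), for 0.2 s.
2. the plunger is pulled so that its pin is clear of the hole (value of joint plunger above 0.0105 m), for 0.1 s.
3. the carriage is at the hole opposite the reading head with the pin home (value of joint plunger below 0.0025 m and y of snout in the frame of vial_mid between -0.004 and 0.004 m), for 0.2 s.
At the end, for the whole second after the job is handed in: The fingers still grip the plunger cap (more than 2 N), the pin is home (plunger within 2.5 mm of fully down), the vial is opposite the reading head's snout within 4 mm along the rail, the carriage is at rest, and the selector is at two dots within 0.15 rad (all of step 1 and all of step 3 and contact force between the fingers and plunger_cap above 2 N and velocity of joint carriage between -0.01 and 0.01 m/s); the arm keeps its last pose, push and grip.
It fails at once if the beaker is disturbed (moved more than 20 mm) (distance of beaker_mid from where it was at the start of the episode above 0.02 m).
It fails at once if the timer is disturbed (moved more than 20 mm) (distance of timer_mid from where it was at the start of the episode above 0.02 m).
It fails at once if the tape is disturbed (moved more than 20 mm) (distance of tape_mid from where it was at the start of the episode above 0.02 m).
It also fails if it takes over 67 s, if anything falls off the work surface, if the arm or the gripper's body presses on something with over 40 N, if the wrist force passes 120 N, or if a joint passes its speed limit or range.

ROBOT

A 6-joint arm with a two-finger parallel gripper is mounted at the origin on a cart in front of the work surface, level with it; the furniture and walls round the work are solid. World frame = base frame: x ahead of the robot, y to its left, z up, the work surface at z = 0. Lengths are in mm, angles in rad, forces in N, time in s.
With the tool pointing down it reaches from about 400 to 925 mm from the base axis. Payload 12.5 kg.
Tool frame: the origin (TCP) lies at the very end of the fingers, on their centre line; the grasp point (between the pads) lies grip_depth behind it (grip_depth is the distance from the TCP to the grasp point, in mm); z points along the fingers, y is the line along which they close (so a half turn about z gives the same grasp; the last joint's range is limited). The gripper opens to 95 mm and grips with 3 to 60 N. Pads are 20 mm wide; open, the fingers measure 119 mm over their backs; the gripper's body (75 mm by 180 mm) begins 59 mm behind the grasp point.
Start: joints at [1.008, 0.491, 1.559, -0, 1.092, -0.106], TCP at [275.662, 560.945, 192.861] pointing down, gripper open.
Joint ranges: [-3.1, 3.1], [-0.84, 2.19], [0.05, 2.79], [-1.13, 4.28], [0.06, 2.93], [-2.69, 2.69]. Speed limits (rad/s): [2.22, 2.22, 2.79, 3.14, 3.14, 3.14].

INTERFACE

Orientations are given as [roll, pitch, yaw] about the fixed x, y, z axes, in that order (R = Rz(yaw) Ry(pitch) Rx(roll)).
In Python, from cell import state, read_camera, job_done, grip_depth gives the robot as it stands.
- The arm moves only by the tool drive_tool, never from a script. Its argument "targets" is a list of rows, each an object with "jaw": the opening, from 0 (shut) to 1 (fully open); "travel": the shift along the tool's x, y, z in m, a list of three; "twist": the turn about the tool's z in rad. In form: [{"jaw": jaw, "travel": [tx, ty, tz], "twist": twist}, ...]. A call has 1 to 8 rows; each row is the pose to reach, as a shift and turn from the pose commanded when the call began, along the tool's axes at that moment; what a row does not reach only later rows make up. A row lasts 1/12 s, in which the tool goes at most 41.7 mm and 7.16 degrees, less where a joint would pass 70% of its speed; a pose out of reach is approached as far as the arm can. A call with a gripper value outside its range is refused whole. The fingers move at their own pace and stop on an object; the grip force is fixed at half the most. Time passes only in rows, so rows that repeat a pose let the fingers close. It gives the time, the measured TCP pose, the force, the opening and the grip force at its end, in the units of the state.
- state(): the state, without advancing time (a new reading comes with each control period).
- read_camera(name): name is "side" or "top" or "wrist"; returns a dict with "frame" (480x640x3 uint8, red, green, blue), "fx", "fy", "cx", "cy" (pixels), "R" (3x3) and "t" (3): a world point X has camera coordinates R X + t. Camera axes: x right, y down, z forward; pixel columns grow to the right and rows downward; lengths in mm; the calibration is good to about 2 mm. The wrist camera is an equidistant fisheye: a pixel r from the principal point sees the ray r / f radians off the axis. A picture is of the moment at which its call begins. There is no depth.
- job_done(): hands the job in; it is judged then, once.
The state is a dict: "t": time; "joints": joint angles; "qvel": joint speeds; "tau": joint torques, N m; "eef_pos": TCP position; "tcp_rot": TCP orientation; "ft_force": force on the tool from outside, world axes, zero at the start; "moment": the same for the moment, N m; "opening": opening from 0.0 (shut) to 1.0 (fully open); "grip_force": force on a finger pad.
Only numpy, scipy, OpenCV 4.12 (cv2) and the standard library are available. Lean on these libraries where they do the work, as an engineer would, in place of code of your own. Each camera call takes 0.05 s, during which the arm holds its last target. There are 200 camera calls.

## Working session

There is one attempt and no reset: what is moved stays moved. The work goes in short steps, Python scripts to look and compute and a tool call to move; the robot and the scene stay as the last step left them, time stands still between calls to the robot, and variables do not carry over. Pictures are saved under pics/ and viewed, at most 10 in all, crops included, and the job is handed in when it is done.

Besides the shell and the picture viewer there is one more tool, called after "Call:" in YAML: its name, and indented under it one key for each argument. drive_tool: Moves the arm, as the interface text tells. Its arguments: {"type":"object","properties":{"targets":{"type":"array"}},"required":["targets"]}

```bash
mkdir -p pics; python3 - <<'E'
from cell import *
import cv2,numpy as np
print(state(),grip_depth)
for n in("top","side"):
    c=read_camera(n); cv2.imwrite(f"pics/{n}0.png",c["frame"][:,:,::-1])
    print(n,c["fx"],c["fy"],c["cx"],c["cy"],np.round(c["R"],3).tolist(),np.round(c["t"],1).tolist())
E
```

```text
{'t': 0.0, 'joints': array([ 1.00842951e+00,  4.91556810e-01,  1.55947640e+00,  2.41312872e-06,
        1.09170063e+00, -1.05618453e-01]), 'qvel': array([-0.00154121,  0.00040476, -0.00079903,  0.00135537, -0.00144279,
       -0.00039167]), 'tau': array([ 2.19750822e-03, -6.12652659e+01, -2.58177084e+01,  6.93114591e-02,
        4.82737343e-02, -1.89269936e-04]), 'eef_pos': array([275.48308675, 560.697092  , 192.25419192]), 'tcp_rot': array([-3.14045805e+00, -1.22435265e-04,  2.68484311e+00]), 'ft_force': array([0.42662596, 0.44434851, 0.1122944 ]), 'moment': array([ 0.01479539,  0.00350201, -0.05872114]), 'grip_force': 0.0, 'opening': 1.0018506276973806} 18.8
top 503.16270191069816 503.16270191069816 321.999817720186 239.96363886519083 [[0.004, -1.0, -0.001], [-0.987, -0.004, -0.162], [0.162, 0.001, -0.987]] [-25.9, 624.8, 976.3]
side 461.9050473489892 461.9050473489892 309.70776690616646 242.15466365866337 [[-0.999, -0.04, -0.001], [-0.025, 0.644, -0.765], [0.031, -0.764, -0.644]] [624.5, 96.8, 1051.5]
```

View pics/top0.png

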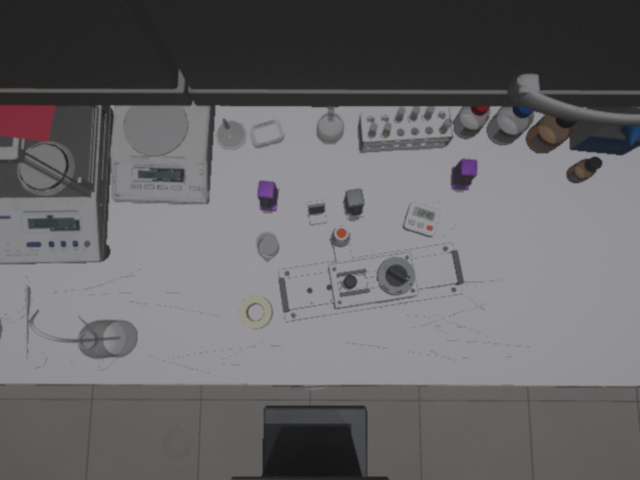

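View pics/side0.png

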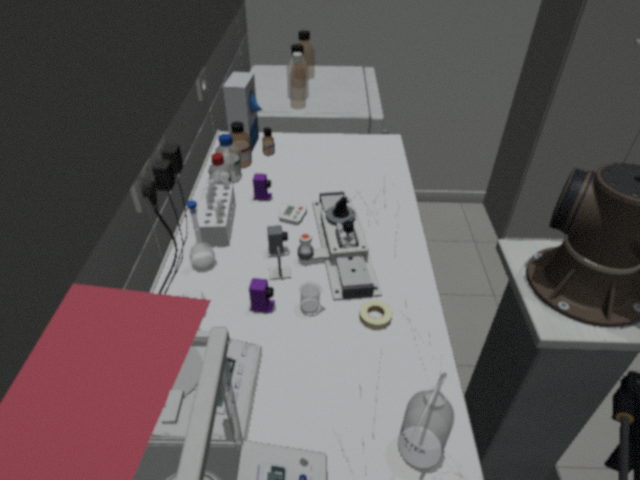

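The top view shows the plunger cap at (350,282), the selector at (397,275) and the vial at (341,235). Candidates for the head are the grey block with snout at (355,200), the plain screen on a foot at (317,212), and purple look-alikes at (267,193) and (465,172). I choose the grey block, which is on the selector (rail -y) side. I'll check it in a close crop.

```bash
cat > h.py <<'E'
import numpy as np,cv2
def ray(c,u,v,z,fish=False):
    p=np.array([(u-c["cx"])/c["fx"],(v-c["cy"])/c["fy"]])
    if fish:
        r=np.linalg.norm(p); d=np.r_[p/max(r,1e-9)*np.sin(r),np.cos(r)]
    else: d=np.r_[p,1]
    R=np.array(c["R"]);o=-R.T@c["t"];d=R.T@d
    return (o+d*(z-o[2])/d[2])
E
python3 - <<'E'
from cell import *
from h import *
c=read_camera("top")
a=c["frame"][180:330,270:470,::-1]
cv2.imwrite("pics/crop.png",cv2.convertScaleAbs(cv2.resize(a,None,fx=4,fy=4,interpolation=cv2.INTER_CUBIC),alpha=1.3))
for n,u,v,z in [("cap",350,282,105),("sel",397,275,103),("vial",341,234,75),("head",355,195,71),("screen",316,209,71)]: print(n,ray(c,u,v,z).round())
E
```

```text
cap [535. -77. 105.]
sel [ 549. -168.  103.]
vial [633. -62.  75.]
head [714. -90.  71.]
screen [685. -11.  71.]
```

View pics/crop.png

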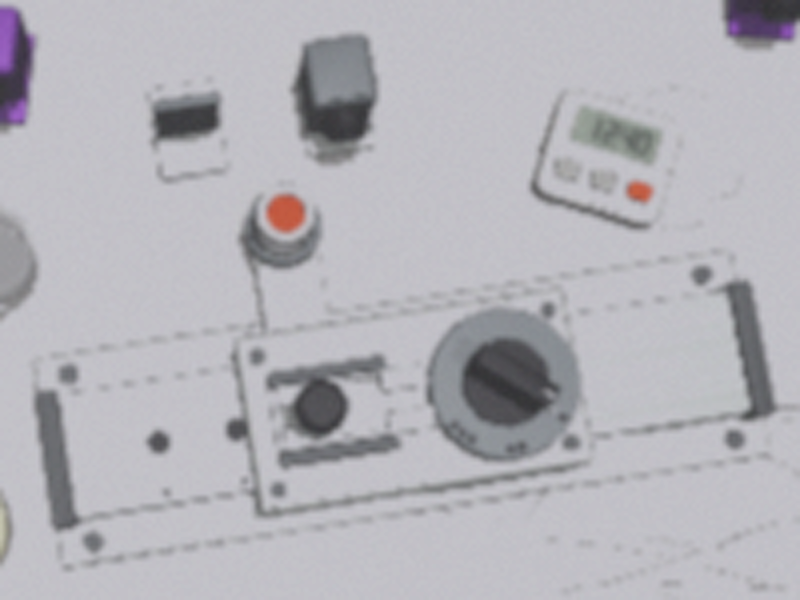

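The crop confirms it: the grey block with snout is at crop (335,110), on the selector side, so the carriage goes to rail y = -40. The selector pointer is at lower right (550,393), which is one dot. Next I go above the selector.

```bash
cat >> h.py <<'E'
def go(s,x,y,z,yaw):
    p=s["eef_pos"];w=s["tcp_rot"][2];d=np.array([x,y,z])-p
    c,n=np.cos(w),np.sin(w)
    tw=(w-yaw+np.pi)%(2*np.pi)-np.pi
    return np.round([(c*d[0]+n*d[1])/1e3,(n*d[0]-c*d[1])/1e3,-d[2]/1e3,tw],4), np.linalg.norm(d)/41.7,abs(tw)/.125
E
python3 - <<'E'
from cell import *
from h import *
s=state()
print(go(s,440,300,300,2.685-.8)); print(go(s,549,-168,230,1.023))
E
```

```text
(array([-0.2626, -0.1615, -0.1076,  0.7998]), np.float64(7.829969260720995), np.float64(6.398404802774955))
(array([-0.5668, -0.5334, -0.0376,  1.6618]), np.float64(18.687825682665682), np.float64(13.294404802774956))
```

Call:
drive_tool:
  targets:
    - {"jaw": 0.6,"travel": [0,0,-0.04],"twist": 0}
    - {"jaw": 0.6,"travel": [0,0,-0.08],"twist": 0}
    - {"jaw": 0.6,"travel": [0,0,-0.11],"twist": 0.1}
    - {"jaw": 0.6,"travel": [-0.26,-0.16,-0.11],"twist": 0.8}
    - {"jaw": 0.6,"travel": [-0.26,-0.16,-0.11],"twist": 0.8}
    - {"jaw": 0.6,"travel": [-0.26,-0.16,-0.11],"twist": 0.8}
    - {"jaw": 0.6,"travel": [-0.26,-0.16,-0.11],"twist": 0.8}
    - {"jaw": 0.6,"travel": [-0.26,-0.16,-0.11],"twist": 0.8}

```text
t: 0.82
eef_pos: [387.2, 382.9, 302.8]
tcp_rot: [-3.142, -0.0, 1.954]
ft_force: [0.8, 0.9, 0.3]
opening: 0.605
grip_force: 0.0
```

```bash
python3 - <<'E'
from cell import *
from h import *
s=state()
print(s["eef_pos"],s["tcp_rot"]);print(go(s,549,-168,230,1.023))
E
```

```text
[387.16667629 382.9480385  302.79788899] [-3.14158783e+00 -2.61181191e-06  1.95418233e+00]
(array([-0.5715, -0.056 ,  0.0728,  0.9312]), np.float64(13.880590165092046), np.float64(7.449458639523307))
```

Call:
drive_tool:
  targets:
    - {"jaw": 0.6,"travel": [-0.3,-0.03,0.0],"twist": 0.93}
    - {"jaw": 0.6,"travel": [-0.3,-0.03,0.0],"twist": 0.93}
    - {"jaw": 0.6,"travel": [-0.3,-0.03,0.0],"twist": 0.93}
    - {"jaw": 0.6,"travel": [-0.3,-0.03,0.0],"twist": 0.93}
    - {"jaw": 0.6,"travel": [-0.3,-0.03,0.0],"twist": 0.93}
    - {"jaw": 0.6,"travel": [-0.3,-0.03,0.0],"twist": 0.93}
    - {"jaw": 0.6,"travel": [-0.3,-0.03,0.0],"twist": 0.93}
    - {"jaw": 0.6,"travel": [-0.3,-0.03,0.0],"twist": 0.93}

```text
t: 1.48
eef_pos: [473.7, 91.3, 302.7]
tcp_rot: [3.141, 0.001, 1.02]
ft_force: [-0.5, 0.5, 0.4]
opening: 0.599
grip_force: 0.0
```

```bash
python3 - <<'E'
from cell import *
from h import *
s=state()
print(s["eef_pos"],s["tcp_rot"]);print(go(s,549,-168,210,1.023))
E
```

```text
[473.73690207  91.34608141 302.72115965] [3.14098308e+00 6.86911587e-04 1.01951033e+00]
(array([-0.1815,  0.2   ,  0.0927, -0.0035]), np.float64(6.847022005633204), np.float64(0.027917393278507063))
```

Call:
drive_tool:
  targets:
    - {"jaw": 0.6,"travel": [-0.18,0.2,0.09],"twist": 0}
    - {"jaw": 0.6,"travel": [-0.18,0.2,0.09],"twist": 0}
    - {"jaw": 0.6,"travel": [-0.18,0.2,0.09],"twist": 0}
    - {"jaw": 0.6,"travel": [-0.18,0.2,0.09],"twist": 0}
    - {"jaw": 0.6,"travel": [-0.18,0.2,0.09],"twist": 0}
    - {"jaw": 0.6,"travel": [-0.18,0.2,0.09],"twist": 0}
    - {"jaw": 0.6,"travel": [-0.18,0.2,0.09],"twist": 0}
    - {"jaw": 0.6,"travel": [-0.18,0.2,0.09],"twist": 0}

```text
t: 2.15
eef_pos: [551.8, -166.2, 209.9]
tcp_rot: [-3.139, 0.001, 1.026]
ft_force: [-0.5, 0.1, -1.4]
opening: 0.6
grip_force: 0.0
```

```bash
python3 - <<'E'
from cell import *
from h import *
s=state();print(s["eef_pos"],s["tcp_rot"])
c=read_camera("wrist"); cv2.imwrite("pics/w1.png",c["frame"][:,:,::-1])
import pickle;pickle.dump(c,open("w1.pkl","wb"))
print(c["fx"],c["cx"],c["cy"],np.round(c["R"],2),-np.array(c["R"]).T@c["t"])
E
```

```text
[ 551.78603065 -166.2102813   209.93824601] [-3.13896361e+00  1.01697727e-03  1.02604444e+00]
371.64829954431775 315.41314685101867 238.0322547684801 [[ 0.86 -0.52 -0.  ]
 [-0.5  -0.83  0.24]
 [-0.13 -0.2  -0.97]] [ 587.71196406 -109.82475613  401.48118696]
```

View pics/w1.png

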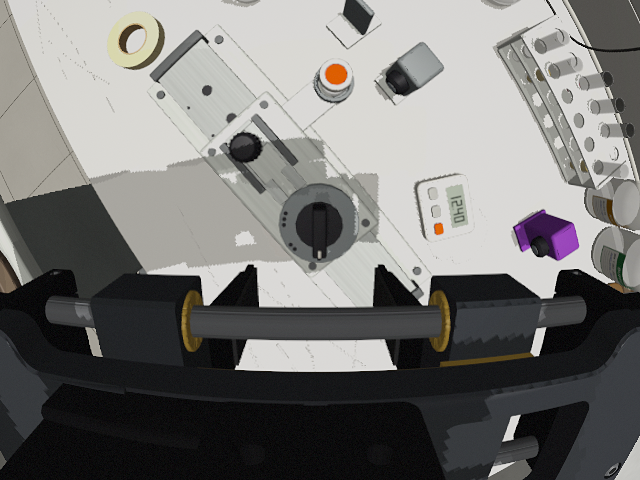

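The wrist view shows the selector bar running vertically from (320,204) to (319,258), the cap at about (243,147), the vial at (336,74) and the snout at (399,82).

```bash
python3 - <<'E'
from cell import *
from h import *
import pickle;c=pickle.load(open("w1.pkl","rb"))
P={n:ray(c,u,v,z,True) for n,u,v,z in [("bar",319.5,231,103),("b1",320,206,103),("b2",319,257,103),("cap",243,147,105),("vial",336,74,75)]}
for n in P: print(n,P[n].round(1))
d=P["b1"]-P["b2"];print("barang",np.arctan2(d[1],d[0]),np.linalg.norm(d))
d=P["cap"]-P["bar"];print("yaw",np.arctan2(-d[0],d[1]),np.linalg.norm(d))
d=P["vial"]-P["cap"];print("yaw",np.arctan2(d[1],d[0]),np.hypot(*d[:2]))
b=P["bar"];s=state();print(go(s,b[0],b[1],73,1.023))
E
```

```text
bar [ 555.2 -168.6  103. ]
b1 [ 566.3 -151.   103. ]
b2 [ 543.3 -187.5  103. ]
cap [538.7 -77.4 105. ]
vial [636.8 -61.5  75. ]
barang 1.0102700311215127 43.1419856526174
yaw 0.1790368272304783 92.66744338103734
yaw 0.16071786157997411 99.40771567227662
(array([-0.002 ,  0.0058,  0.138 ,  0.0034]), np.float64(3.3119780774533942), np.float64(0.027496574277556363))
```

Call:
drive_tool:
  targets:
    - {"jaw": 0.45,"travel": [-0.001,0.006,0.04],"twist": 0}
    - {"jaw": 0.45,"travel": [-0.001,0.006,0.08],"twist": 0}
    - {"jaw": 0.45,"travel": [-0.001,0.006,0.11],"twist": 0}
    - {"jaw": 0.45,"travel": [-0.001,0.006,0.125],"twist": 0}
    - {"jaw": 0.45,"travel": [-0.001,0.006,0.135],"twist": 0}
    - {"jaw": 0.45,"travel": [-0.001,0.006,0.135],"twist": 0}
    - {"jaw": 0.3,"travel": [-0.001,0.006,0.135],"twist": 0}
    - {"jaw": 0.25,"travel": [-0.001,0.006,0.135],"twist": 0}

```text
t: 2.87
eef_pos: [556.8, -165.4, 79.3]
tcp_rot: [3.139, -0.0, 1.03]
ft_force: [1.0, -0.1, -0.1]
opening: 0.366
grip_force: 0.0
```

Call:
drive_tool:
  targets:
    - {"jaw": 0.15,"travel": [0,0,0],"twist": 0}
    - {"jaw": 0,"travel": [0,0,0],"twist": 0}
    - {"jaw": 0,"travel": [0,0,0],"twist": 0}
    - {"jaw": 0,"travel": [0,0,0],"twist": 0}
    - {"jaw": 0,"travel": [0,0,0],"twist": 0}

```text
t: 3.28
eef_pos: [556.0, -165.6, 78.4]
tcp_rot: [3.141, 0.0, 1.03]
ft_force: [-2.6, -0.8, 5.8]
opening: 0.115
grip_force: 30.0
```

```bash
python3 - <<'E'
from cell import *
s=state();print(s)
E
```

```text
{'t': 3.2833, 'joints': array([-4.03277817e-01,  5.66075669e-01,  1.78545617e+00, -1.32633886e-04,
        7.89822197e-01,  1.37835611e-01]), 'qvel': array([ 5.94759027e-04, -4.21280092e-04, -1.94596606e-03,  2.08679638e-03,
       -5.11492793e-05, -1.60473163e-03]), 'tau': array([ 3.95784220e-01, -5.66532612e+01, -1.94921637e+01,  2.35854238e-01,
       -6.57985043e-01,  1.02906797e-03]), 'eef_pos': array([ 556.03359431, -165.62106931,   78.41961814]), 'tcp_rot': array([3.14134336e+00, 6.05435043e-05, 1.02977625e+00]), 'ft_force': array([-2.63634453, -0.81979044,  5.80043341]), 'moment': array([-0.07914381,  0.63908308,  0.02436424]), 'grip_force': 30.001733601093292, 'opening': 0.11507512052350331}
```

Call:
drive_tool:
  targets:
    - {"jaw": 0,"travel": [0,0,0],"twist": 0.12}
    - {"jaw": 0,"travel": [0,0,0],"twist": 0.24}
    - {"jaw": 0,"travel": [0,0,0],"twist": 0.36}
    - {"jaw": 0,"travel": [0,0,0],"twist": 0.48}
    - {"jaw": 0,"travel": [0,0,0],"twist": 0.6}
    - {"jaw": 0,"travel": [0,0,0],"twist": 0.72}
    - {"jaw": 0,"travel": [0,0,0],"twist": 0.82}
    - {"jaw": 0,"travel": [0,0,0],"twist": 0.87}

```text
t: 3.95
eef_pos: [558.4, -167.3, 78.6]
tcp_rot: [3.137, -0.005, 0.154]
ft_force: [7.2, -9.7, -2.5]
opening: 0.115
grip_force: 30.0
```

Call:
drive_tool:
  targets:
    - {"jaw": 0,"travel": [0,0,0],"twist": 0}
    - {"jaw": 0,"travel": [0,0,0],"twist": 0}
    - {"jaw": 0,"travel": [0,0,0],"twist": 0}

```text
t: 4.2
eef_pos: [558.4, -167.4, 78.6]
tcp_rot: [3.137, -0.005, 0.16]
ft_force: [8.4, -8.6, -1.3]
opening: 0.12
grip_force: 30.0
```

```bash
python3 - <<'E'
from cell import *
s=state();print(s["tcp_rot"],s["ft_force"],s["moment"],s["opening"])
E
```

```text
[ 3.13745748 -0.00501506  0.15975058] [ 8.37051732 -8.57977914 -1.31279982] [-1.62251987 -1.19191428  0.06304748] 0.1204648554970736
```

Call:
drive_tool:
  targets:
    - {"jaw": 0.5,"travel": [0,0,0],"twist": 0}
    - {"jaw": 0.5,"travel": [0,0,0],"twist": 0}
    - {"jaw": 0.5,"travel": [0,0,0],"twist": 0}
    - {"jaw": 0.5,"travel": [0,0,-0.03],"twist": 0}
    - {"jaw": 0.5,"travel": [0,0,-0.07],"twist": 0}
    - {"jaw": 0.5,"travel": [0,0,-0.11],"twist": 0}
    - {"jaw": 0.5,"travel": [0,0,-0.12],"twist": 0}
    - {"jaw": 0.5,"travel": [0,0,-0.12],"twist": 0}

```text
t: 4.87
eef_pos: [557.1, -165.8, 201.1]
tcp_rot: [3.139, -0.005, 0.16]
ft_force: [-0.9, -0.6, -0.2]
opening: 0.498
grip_force: 0.0
```

```bash
python3 - <<'E'
from cell import *
from h import *
s=state();print(s["eef_pos"],s["tcp_rot"])
c=read_camera("wrist"); cv2.imwrite("pics/w2.png",c["frame"][:,:,::-1])
import pickle;pickle.dump(c,open("w2.pkl","wb"))
E
```

```text
[ 557.12649508 -165.76667922  201.09275457] [ 3.1387798  -0.00478128  0.15997741]
```

View pics/w2.png

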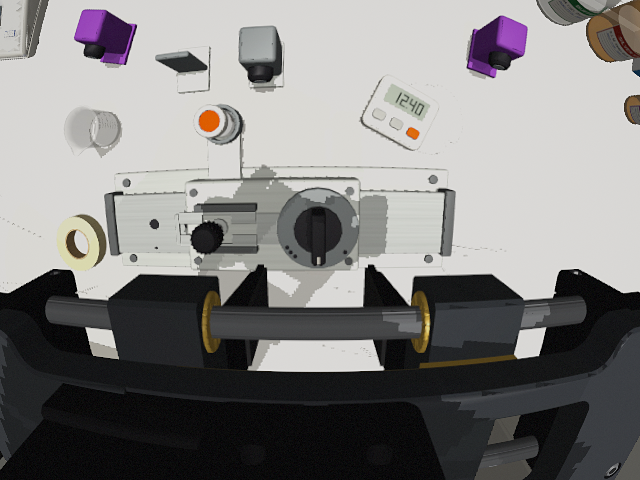

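The selector bar is now vertical at x≈318 (rows 207–265), along rail x at two dots. The cap top is at about (205,239).

```bash
python3 - <<'E'
from cell import *
from h import *
import pickle;c=pickle.load(open("w2.pkl","rb"))
P={n:ray(c,u,v,z,True) for n,u,v,z in [("bar",318,236,103),("b1",318,208,103),("b2",318,264,103),("cap",205,239,105),("vial",209,121,75),("hole",154,224,30),("snout",261,70,47)]}
for n in P: print(n,P[n].round(1))
d=P["b1"]-P["b2"];print("barang",np.arctan2(d[1],d[0]),np.linalg.norm(d))
d=P["cap"]-P["bar"];print("yaw",np.arctan2(-d[0],d[1]),np.linalg.norm(d))
d=P["vial"]-P["cap"];print("yaw",np.arctan2(d[1],d[0]),np.hypot(*d[:2]))
b=P["cap"];s=state();print(go(s,b[0],b[1],73,.16))
d=P["snout"]-P["vial"];w=.16;print("snout dy",-np.sin(w)*d[0]+np.cos(w)*d[1])
E
```

```text
bar [ 556.3 -168.6  103. ]
b1 [ 578.7 -164.9  103. ]
b2 [ 533.1 -172.4  103. ]
cap [539.5 -77.4 105. ]
vial [636.  -60.2  75. ]
hole [525.    1.8  30. ]
snout [691.3 -93.6  47. ]
barang 0.16239880171387727 46.17328631584813
yaw 0.18181092267109641 92.74875457416114
yaw 0.17637571097027338 97.96663463924659
(array([-2.500e-03, -8.960e-02,  1.258e-01, -1.000e-04]), np.float64(3.704595747539709), np.float64(0.0007893515864303424))
snout dy -41.81153714962665
```

Call:
drive_tool:
  targets:
    - {"jaw": 0.55,"travel": [-0.002,-0.04,0],"twist": 0}
    - {"jaw": 0.55,"travel": [-0.002,-0.08,0],"twist": 0}
    - {"jaw": 0.55,"travel": [-0.002,-0.09,0.01],"twist": 0}
    - {"jaw": 0.55,"travel": [-0.002,-0.09,0.05],"twist": 0}
    - {"jaw": 0.55,"travel": [-0.002,-0.09,0.085],"twist": 0}
    - {"jaw": 0.55,"travel": [-0.002,-0.09,0.11],"twist": 0}
    - {"jaw": 0.55,"travel": [-0.002,-0.09,0.127],"twist": 0}
    - {"jaw": 0.55,"travel": [-0.002,-0.09,0.127],"twist": 0}

```text
t: 5.58
eef_pos: [537.0, -76.1, 66.0]
tcp_rot: [-3.138, 0.008, 0.16]
ft_force: [-0.4, 1.1, -0.4]
opening: 0.553
grip_force: 0.0
```

Call:
drive_tool:
  targets:
    - {"jaw": 0.4,"travel": [0,0,0],"twist": 0}
    - {"jaw": 0.25,"travel": [0,0,0],"twist": 0}
    - {"jaw": 0.1,"travel": [0,0,0],"twist": 0}
    - {"jaw": 0.1,"travel": [0,0,0],"twist": 0}
    - {"jaw": 0.1,"travel": [0,0,0],"twist": 0}
    - {"jaw": 0.1,"travel": [0,0,0],"twist": 0}

```text
t: 6.08
eef_pos: [540.2, -77.0, 71.7]
tcp_rot: [3.141, -0.001, 0.16]
ft_force: [-0.7, 1.4, 5.7]
opening: 0.25
grip_force: 30.0
```

Call:
drive_tool:
  targets:
    - {"jaw": 0.1,"travel": [0,0,-0.004],"twist": 0}
    - {"jaw": 0.1,"travel": [0,0,-0.008],"twist": 0}
    - {"jaw": 0.1,"travel": [0,0,-0.012],"twist": 0}
    - {"jaw": 0.1,"travel": [0,0,-0.014],"twist": 0}
    - {"jaw": 0.1,"travel": [0,0,-0.014],"twist": 0}
    - {"jaw": 0.1,"travel": [0,0,-0.014],"twist": 0}
    - {"jaw": 0.1,"travel": [0,0,-0.014],"twist": 0}
    - {"jaw": 0.1,"travel": [0,0,-0.014],"twist": 0}

```text
t: 6.75
eef_pos: [539.9, -77.0, 84.6]
tcp_rot: [-3.142, -0.0, 0.16]
ft_force: [5.3, -0.4, -10.4]
opening: 0.247
grip_force: 30.0
```

Call:
drive_tool:
  targets:
    - {"jaw": 0.1,"travel": [0,0.006,0],"twist": 0}
    - {"jaw": 0.1,"travel": [0,0.013,0],"twist": 0}
    - {"jaw": 0.1,"travel": [0,0.02,0],"twist": 0}
    - {"jaw": 0.1,"travel": [0,0.027,0],"twist": 0}
    - {"jaw": 0.1,"travel": [0,0.034,0],"twist": 0}
    - {"jaw": 0.1,"travel": [0,0.04,0],"twist": 0}
    - {"jaw": 0.1,"travel": [0,0.04,0],"twist": 0}
    - {"jaw": 0.1,"travel": [0,0.04,0],"twist": 0}

```text
t: 7.42
eef_pos: [546.3, -116.7, 84.6]
tcp_rot: [-3.142, -0.0, 0.159]
ft_force: [5.8, -0.1, -11.4]
opening: 0.249
grip_force: 30.0
```

```bash
python3 - <<'E'
from cell import *
from h import *
s=state();print(s["eef_pos"],s["ft_force"])
d=s["eef_pos"]-np.array([539.9,-77,84.6])
for w in(.16,.175):print(np.sin(w)*d[0]-np.cos(w)*d[1],np.cos(w)*d[0]+np.sin(w)*d[1])
E
```

```text
[ 546.30507544 -116.71073954   84.64336155] [  5.76563274  -0.10550061 -11.38857608]
40.22397065491364 -0.003378576364162278
40.21939486631674 -0.6067151303762
```

Moved 40.2 mm along the rail. Now I'll lower the pin.

Call:
drive_tool:
  targets:
    - {"jaw": 0.1,"travel": [0,0,0.004],"twist": 0}
    - {"jaw": 0.1,"travel": [0,0,0.008],"twist": 0}
    - {"jaw": 0.1,"travel": [0,0,0.012],"twist": 0}
    - {"jaw": 0.1,"travel": [0,0,0.014],"twist": 0}
    - {"jaw": 0.1,"travel": [0,0,0.014],"twist": 0}
    - {"jaw": 0.1,"travel": [0,0,0.014],"twist": 0}
    - {"jaw": 0.1,"travel": [0,0,0.014],"twist": 0}
    - {"jaw": 0.1,"travel": [0,0,0.014],"twist": 0}

```text
t: 8.08
eef_pos: [546.5, -116.5, 71.7]
tcp_rot: [3.141, -0.001, 0.16]
ft_force: [0.1, -0.0, 6.4]
opening: 0.25
grip_force: 30.0
```

```bash
python3 - <<'E'
from cell import *
from h import *
s=state();print(s["eef_pos"],s["ft_force"])
c=read_camera("wrist"); cv2.imwrite("pics/w3.png",c["frame"][:,:,::-1])
E
```

```text
[ 546.49454842 -116.45671559   71.66155942] [ 0.08633052 -0.0123718   6.36791883]
```

View pics/w3.png

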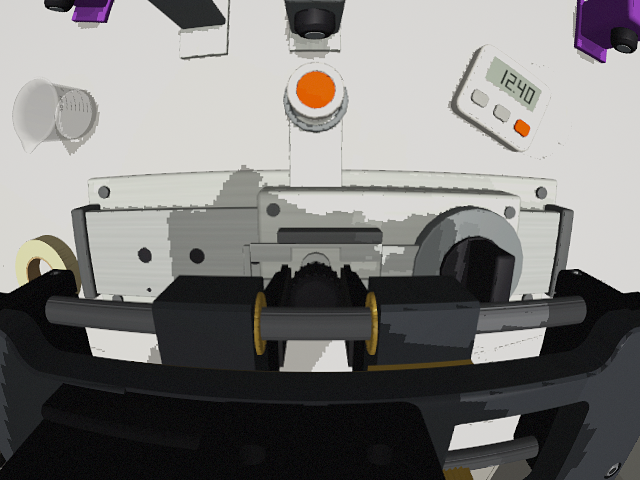

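The vial at (316,90) lines up with the snout at (315,20). The TCP height and force are back to the pin-home values, and the selector is still at two dots. I'll hold briefly and then hand in.

Call:
drive_tool:
  targets:
    - {"jaw": 0.1,"travel": [0,0,0],"twist": 0}
    - {"jaw": 0.1,"travel": [0,0,0],"twist": 0}
    - {"jaw": 0.1,"travel": [0,0,0],"twist": 0}
    - {"jaw": 0.1,"travel": [0,0,0],"twist": 0}

```text
t: 8.47
eef_pos: [546.5, -116.5, 71.7]
tcp_rot: [3.141, -0.001, 0.16]
ft_force: [-0.5, 0.6, 5.9]
opening: 0.249
grip_force: 30.0
```

```bash
python3 -c "
from cell import *
print(job_done())"
```

```text
the job is handed in; nothing more can be done
None
```

The job is handed in at about 8.5 s, though no verdict came back: the selector is at two dots, the carriage is pinned at the hole opposite the snout with the cap still gripped at 30 N, and the beaker, timer and tape were not touched.

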